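Snap the clip-on cover onto a centrifuge bucket

ROBOT

A 6-joint arm with a two-finger parallel gripper is mounted at the origin on a cart in front of the work surface, level with it; the furniture and walls round the work are solid. World frame = base frame: x ahead of the robot, y to its left, z up, the work surface at z = 0. Lengths are in mm, angles in rad, forces in N, time in s.
With the tool pointing down it reaches from about 275 to 875 mm from the base axis. Payload 12.5 kg.
Tool frame: the origin (TCP) lies at the centre of the arm's flange, where the gripper is bolted on; the fingertips stand 173 mm ahead of it and the grasp point (between the pads) lies 155 mm ahead of it; z points along the fingers, y is the direction in which the jaws open and shut (so a half turn about z gives the same grasp; the last joint's range is limited). The gripper opens to 85 mm and grips with 20 to 120 N. Pads are 22 mm wide; open, the fingers measure 114 mm over their backs; the gripper's body (76 mm by 85 mm) begins 54 mm behind the grasp point. The pads swing forward as they close: fully open they stand 13 mm farther back than shut.
Start: joints at [-1.408, 0.351, 1.652, -0, 1.139, -0.085], TCP at [134.92, -533.181, 404.69] pointing down, gripper open.
Joint ranges: [-2.75, 2.75], [-0.79, 2.1], [0.01, 2.65], [-1.57, 4.71], [0.07, 3.14], [-2.87, 2.87]. Speed limits (rad/s): [2.22, 2.22, 2.79, 3.14, 3.14, 3.14].

INTERFACE

Orientations are given as a unit quaternion [w, x, y, z].
In Python, from rig import bot gives the robot as it stands.
- The arm moves only by the tool jog_arm, never from a script. Its argument "rows" is a list of rows, each a list of 2 entries, a list of its own where there are three numbers: the shift along the tool's x, y, z in mm, then the turn, a rotation vector about the tool's x, y, z in units of 6 degrees (1.0 is 6 degrees). In form: [[[x, y, z], [rx, ry, rz]], ...]. A call has 1 to 5 rows; each row is the pose to reach, as a shift and turn from the pose commanded when the call began, along the tool's axes at that moment; what a row does not reach only later rows make up. A row lasts 1/8 s, in which the tool goes at most 62.5 mm and 10.7 degrees, less where a joint would pass 70% of its speed; a pose out of reach is approached as far as the arm can. A call with a gripper value outside its range is refused whole. "grip" is the opening, from 0 (shut) to 1 (fully open), set as the call begins (left out, the last holds). The fingers move at their own pace and stop on an object; the grip force is fixed at half the most. Time passes only in rows, so rows that repeat a pose let the fingers close. It gives the time, the measured TCP pose, the force and the opening at its end, in the units of the state.
- bot.get_state(): the state, without advancing time (a new reading comes with each control period).
- bot.get_image(name): name is "scene" or "top" or "wrist"; returns the picture (384x512x3 uint8, red, green, blue); there is no depth.
- bot.camera_params(name): a dict with "fx", "fy", "cx", "cy" (pixels), "dist" ([k1, k2, p1, p2, k3] as OpenCV has them; the pictures are not rectified), "R" (3x3) and "t" (3): a world point X has camera coordinates R X + t. Camera axes: x right, y down, z forward; pixel columns grow to the right and rows downward; lengths in mm; the calibration is good to about 2 mm. A picture is of the moment at which its call begins: read the wrist's pose just before it. camera_params takes no time and is no camera call; for the wrist camera it gives the pose at the moment of the call.
- bot.hand_in(): hands the job in, once; it reports no verdict.
The state is a dict: "t": time; "joint_pos": joint angles; "qd": joint speeds; "tau": joint torques, N m; "position": TCP position; "ee_rot": TCP orientation; "ft_force": force on the tool from outside, world axes, zero at the start; "ft_torque": the same for the moment, N m; "width": finger opening in mm.
Only numpy, scipy, OpenCV 4.12 (cv2) and the standard library are available. Lean on these libraries where they do the work, as an engineer would, in place of code of your own. Each camera call takes 0.05 s, during which the arm holds its last target.

TASK

Close the open centrifuge bucket for its run: fetch the clear clip-on cover from the left of the sink, set it squarely into the bucket's mouth with one clip arm over each catch rib, press it straight down until both clip arms have snapped under their ribs and the cover sits fully home all round, then let go. The cover is brittle: press gently, never with more than about 4 kg, and leave the beaker, the dropper bottle and the flask standing where they are.

Things in the scene. Friction and masses are not known exactly. Their poses are not given: they have to be found in the camera images.
- cover_grip (a point): Centre of the cover's grey handle, a bar 16 (x) x 58 (y) x 24 mm high on top of the cover, 62 mm above the skirt's lower edge; handle top 12 mm higher, dome top 12 mm lower. x: across the handle, from one clip arm to the other (the cover is the same turned half round); z: up. With the cover home, this point lies 38 mm above the bucket's rim.
- cover: Loose clear cover, 110 x 100 x 74 mm, 0.13 kg, standing on its skirt. Origin: centre of the skirt's lower edge. Skirt 24 mm deep, tapering from 73.6 x 85.6 mm under the flange to 68.6 x 80.6; flange 88 x 100 x 4; dome 64 x 76; on each x side a sprung clip arm hangs 50 mm off-centre from the flange, its hook 18 mm below the flange and reaching in to 42.
- bucket_rim (a point): Centre of the mouth of the open bucket (its closed twin beside it needs nothing), level with the top of its rim, 132 mm above the worktop. Mouth 76 (x) x 88 (y) mm inside, wall 4 mm. x: from one catch rib to the other; z: up. The skirt goes inside the mouth; the flange comes to rest on the rim.
- bucket: Open aluminium bucket, 84 x 96 x 112 mm, four capped tubes inside rising 14 mm above the rim; origin under its centre. On each x side a sloping rib, 46 mm long, stands 4 mm proud 15 mm below the rim. Its grey stand has a soft pad: it sinks several mm when pressed and comes back. Force climbs to 14-22 N, drops as the clips snap, then climbs again on the rim.
- beaker: Glass beaker, 72 mm across, 95 mm high, behind the cover's place; origin under its centre. To be left alone.
- dropper: Amber dropper bottle, 36 mm across, 98 mm high, behind the cover's place; origin under its centre. To be left alone.
- flask: Conical glass flask, 67 mm across, 112 mm high, behind the buckets; origin under its centre. To be left alone.

How it is judged:
By the outcome, as a careful person would: the job done as asked, in the order asked, and still so for the second after the job is handed in, with the robot touching nothing.
It also fails if it takes over 54 s, if anything falls off the work surface, if the arm or the gripper's body presses on something with over 40 N, if the wrist force passes 120 N, or if a joint passes its speed limit or range.

## Working session

There is one attempt and no reset: what is moved stays moved. The work goes in short steps, Python scripts to look and compute and a tool call to move; the robot and the scene stay as the last step left them, time stands still between calls to the robot, and variables do not carry over. Pictures are saved under pics/ and viewed, and the job is handed in when it is done.

Besides the shell and the picture viewer there is one more tool, called after ">>>" as name(argument=value, ...), one argument or row to a line, values as JSON. jog_arm: Moves the arm, as the interface text tells. Its arguments: {"type":"object","properties":{"rows":{"type":"array"},"grip":{"type":"number"}},"required":["rows"]}

```bash
mkdir -p pics; ls; cat > h.py <<'E'
import numpy as np, cv2
from rig import bot
def snap(n,f):
    p=bot.camera_params(n); im=bot.get_image(n); cv2.imwrite('pics/'+f,im[:,:,::-1]); return im,p
def ray(p,uv):
    K=np.array([[p['fx'],0,p['cx']],[0,p['fy'],p['cy']],[0,0,1]])
    u=cv2.undistortPoints(np.array([[uv]],float),K,np.array(p['dist'],float))[0,0]
    R=np.array(p['R']);t=np.array(p['t']); d=R.T@np.array([u[0],u[1],1]); return -R.T@t,d/np.linalg.norm(d)
def onz(p,uv,z):
    o,d=ray(p,uv); return o+d*(z-o[2])/d[2]
def proj(p,X):
    K=np.array([[p['fx'],0,p['cx']],[0,p['fy'],p['cy']],[0,0,1]])
    return cv2.projectPoints(np.array(X,float).reshape(-1,1,3),cv2.Rodrigues(np.array(p['R']))[0],np.array(p['t'],float),K,np.array(p['dist'],float))[0][:,0]
E
python3 - <<'E'
from h import *
for n in ['scene','top','wrist']:
    im,p=snap(n,n+'0.png'); print(n,p)
print(bot.get_state())
E
```

```text
pics
scene {'fx': 369.9901229871077, 'fy': 369.9901229871077, 'cx': 255.59668477793733, 'cy': 189.5071911929461, 'dist': array([-0.11240034,  0.        ,  0.        ,  0.        ,  0.        ]), 'R': array([[-7.54639758e-01, -6.56139220e-01,  3.99205969e-04],
       [-4.42543047e-01,  5.08528841e-01, -7.38616321e-01],
       [ 4.84432129e-01, -5.57565907e-01, -6.74125931e-01]]), 't': array([408.70659817, 371.43798256, 844.2648073 ])}
top {'fx': 350.66731696161315, 'fy': 350.66731696161315, 'cx': 251.61549523415638, 'cy': 194.14390265069767, 'dist': array([-0.01493791,  0.        ,  0.        ,  0.        ,  0.        ]), 'R': array([[ 9.26348470e-03, -9.99956855e-01, -6.89740751e-04],
       [-9.86420004e-01, -9.02496245e-03, -1.63994287e-01],
       [ 1.63980987e-01,  2.19953265e-03, -9.86461047e-01]]), 't': array([ -76.04710059,  613.32844811, 1127.5927836 ])}
wrist {'fx': 299.98892860569094, 'fy': 299.98892860569094, 'cx': 249.29016861499315, 'cy': 197.79601627600994, 'dist': array([-0.0783579,  0.       ,  0.       ,  0.       ,  0.       ]), 'R': array([[ 0.24505483, -0.96950572, -0.00260441],
       [-0.92786008, -0.23530558,  0.28932154],
       [-0.28111172, -0.06848311, -0.95722843]]), 't': array([-549.7562655 ,  -37.40005798,  380.27442259])}
{'t': 0.15, 'joint_pos': array([-1.40760151e+00,  3.51095497e-01,  1.65223695e+00,  6.61886988e-06,
        1.13911243e+00, -8.46225230e-02]), 'qd': array([ 0.00069789, -0.00079443, -0.00198813,  0.00038554,  0.00115936,
       -0.00234323]), 'tau': array([ 5.53710597e-04, -5.06250215e+01, -2.91502494e+01, -7.53407585e-05,
        3.36881611e-03,  5.16059072e-05]), 'position': array([ 134.90698459, -533.10282665,  404.30658528]), 'ee_rot': array([-4.25900535e-04,  9.92333219e-01,  1.23590456e-01, -1.37330375e-05]), 'ft_force': array([ 0.22037977, -0.27794617,  0.03042499]), 'ft_torque': array([-0.03764457,  0.02962406, -0.01598204]), 'width': 85.12227999501984}
```

View pics/scene0.png

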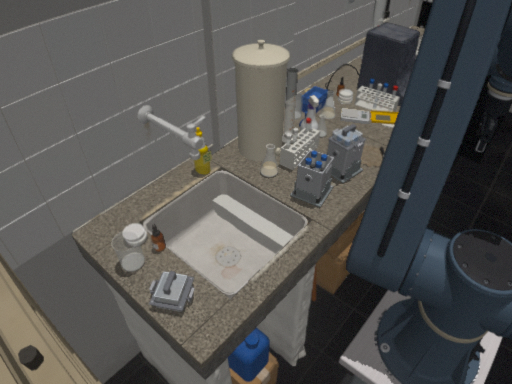

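View pics/top0.png

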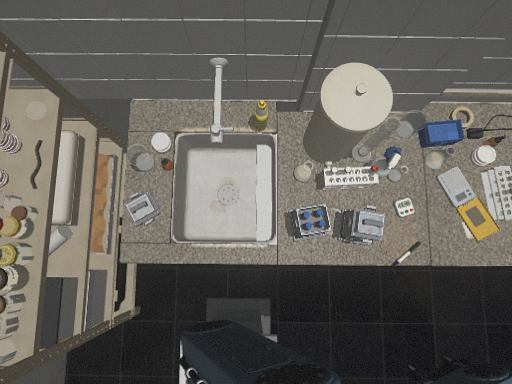

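View pics/wrist0.png

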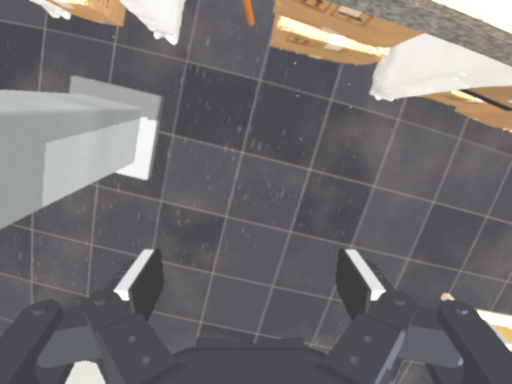

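```bash
python3 - <<'E'
import cv2
from h import *
a=cv2.imread('pics/top0.png'); 
cv2.imwrite('pics/c1.png',cv2.resize(a[170:250,100:200],None,fx=8,fy=7.5,interpolation=2)[:600])
c1=cv2.resize(a[180:240,110:180],None,fx=5.5,fy=5.5,interpolation=2);c2=cv2.resize(a[190:250,275:345],None,fx=5.5,fy=5.5,interpolation=2)
cv2.imwrite('pics/c1.png',np.hstack([c1,c2]))
s=cv2.imread('pics/scene0.png')
c1=cv2.resize(s[255:325,130:210],None,fx=5,fy=5,interpolation=2);c2=cv2.resize(s[140:210,285:365],None,fx=5,fy=5,interpolation=2)
cv2.imwrite('pics/c2.png',np.hstack([c1,c2]))
p=bot.camera_params('top')
print(onz(p,(142,206),72),onz(p,(312,221),132),onz(p,(144,158),0),onz(p,(167,163),98),onz(p,(303,172),50))
E
```

```text
[567.66994825 289.27842166  72.        ] [ 518.15080343 -257.72962154  132.        ] [749.83469144 315.50844495   0.        ] [706.98163386 207.56120951  98.        ] [ 691.98130855 -244.29972997   50.        ]
```

View pics/c1.png

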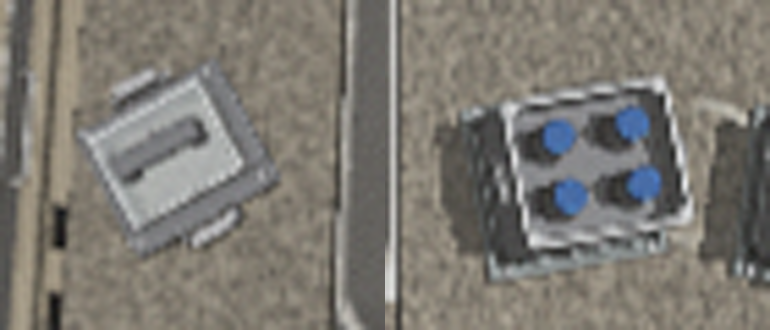

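View pics/c2.png

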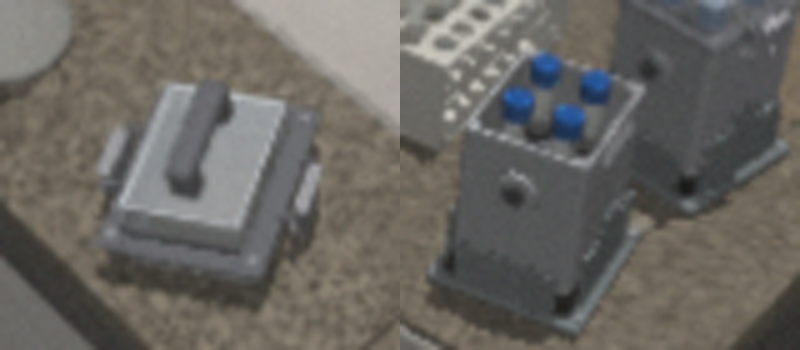

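```bash
python3 - <<'E'
from h import *
p=bot.camera_params('top')
def c(l,ox,oy,sx=0): return [((x-sx)/5.5+ox-.4,y/5.5+oy-.4) for x,y in l]
B=np.array([onz(p,q,132) for q in c([(505,105),(662,78),(690,218),(530,248)],275,190,385)])
print(B.round(1),B.mean(0),np.linalg.norm(B-np.roll(B,1,0),axis=1))
F=np.array([onz(p,q,28) for q in c([(82,130),(210,65),(277,180),(145,252)],110,180)])
print(F.round(1),F.mean(0),np.linalg.norm(F-np.roll(F,1,0),axis=1))
H=np.array([onz(p,q,74) for q in c([(112,170),(203,128)],110,180)]);print(H,H.mean(0))
for P in (B,F):
    a=P[1]-P[0]+P[2]-P[3]; b=P[0]-P[3]+P[1]-P[2]
    print(np.degrees(np.arctan2(-a[0],a[1]))%180, np.degrees(np.arctan2(b[1],b[0])))
s=bot.camera_params('scene')
def cs(x,y,ox,oy,sx=0): return ((x-sx)/5+ox-.4,y/5+oy-.4)
print(onz(s,cs(555,102,285,140,400),132))
print(onz(s,cs(200,135,130,255),70), proj(s,H.mean(0)), cs(200,135,130,255),proj(s,B.mean(0)))
E
```

```text
[[ 556.  -210.1  132. ]
 [ 572.2 -299.1  132. ]
 [ 493.3 -312.8  132. ]
 [ 475.8 -223.1  132. ]] [ 524.3019577  -261.27079265  132.        ] [81.22480854 90.5142527  80.07384833 91.43705734]
[[582.3 363.8  28. ]
 [624.  286.4  28. ]
 [552.2 240.7  28. ]
 [507.  319.8  28. ]] [566.3698676  302.65992232  28.        ] [87.24892159 87.94458235 85.06541066 91.10425347]
[[552.16340952 327.27850368  74.        ]
 [577.90040161 274.41603232  74.        ]] [565.03190556 300.847268    74.        ]
10.656414132766486 9.549477932654344
29.063925864542455 31.395521249621858
[ 523.06518713 -265.58278415  132.        ]
[558.57123416 303.16477812  70.        ] [[168.38002515 278.61447111]] (169.6, 281.6) [[314.50069125 160.47520903]]
```

```bash
cat >> h.py <<'E'
from scipy.spatial.transform import Rotation as Ro
def rot(st): q=st['ee_rot']; return Ro.from_quat([q[1],q[2],q[3],q[0]]).as_matrix()
def down(xang):
    a=np.radians(xang); x=np.array([np.cos(a),np.sin(a),0]); z=np.array([0,0,-1]); return np.stack([x,np.cross(z,x),z],1)
def plan(pos,xang):
    st=bot.get_state(); R=rot(st); d=R.T@(np.array(pos)-st['position']); r=Ro.from_matrix(R.T@down(xang)).as_rotvec()
    print('now',st['t'],st['position'].round(1),'xang',np.degrees(np.arctan2(R[1,0],R[0,0])).round(2),'shift',d.round(1),'turn',(np.degrees(r)/6).round(2),'n',np.linalg.norm(d)/62.5,np.linalg.norm(np.degrees(r))/10.7)
E
python3 - <<'E'
from h import *
st=bot.get_state();R=rot(st);p=bot.camera_params('wrist')
C=-np.array(p['R']).T@np.array(p['t']); print('cam in tool',R.T@(C-st['position']),'fwd',R.T@np.array(p['R'])[2],'down',R.T@np.array(p['R'])[1])
plan((500,-262,420),100)
plan((480,-262,420),100)
E
```

```text
cam in tool [74.06308552  0.89111224 30.83939498] fwd [-0.28941008 -0.00159073  0.95720388] down [-9.57205177e-01  2.32816761e-04 -2.89410081e-01]
now 0.15 [ 134.9 -533.1  404.3] xang 14.2 shift [ 420.4 -173.3  -15.5] turn [-1.00e-02 -1.00e-02 -1.43e+01] n 7.280192274959405 8.018811456070578
now 0.15 [ 134.9 -533.1  404.3] xang 14.2 shift [ 401.  -178.2  -15.5] turn [-1.00e-02 -1.00e-02 -1.43e+01] n 7.026026407763139 8.018811456070578
```

>>> jog_arm(
  rows=[
    [[48, -19, -2], [0, 0, -1.5]],
    [[96, -38, -4], [0, 0, -3.1]],
    [[144, -57, -5], [0, 0, -4.7]],
    [[192, -76, -7], [0, 0, -6.3]],
    [[240, -95, -9], [0, 0, -7.9]],
  ],
  grip=0.5,
)

```text
t: 0.78
position: [345.5, -381.0, 413.7]
ee_rot: [-0.0, 0.858, 0.514, 0.0]
ft_force: [-0.5, -0.9, 0.5]
width: 42.6
```

```bash
python3 -c "
from h import *
plan((510,-262,420),100)"
```

```text
now 0.775 [ 345.5 -381.   413.7] xang 61.91 shift [182.5  89.1  -6.3] turn [-0.   -0.   -6.35] n 3.250808176783203 3.5600074493364295
```

>>> jog_arm(
  rows=[
    [[45, 22, -2], [0, 0, -1.6]],
    [[90, 44, -3], [0, 0, -3.2]],
    [[135, 66, -5], [0, 0, -4.8]],
    [[180, 88, -6], [0, 0, -6.3]],
    [[180, 88, -6], [0, 0, -6.3]],
  ],
)

```text
t: 1.4
position: [509.2, -263.8, 419.3]
ee_rot: [-0.0, 0.645, 0.764, 0.0]
ft_force: [-0.7, 0.4, 0.4]
width: 42.9
```

```bash
python3 - <<'E'
from h import *
im,p=snap('wrist','w1.png'); import json
json.dump({k:np.array(v).tolist() for k,v in p.items()},open('w1.json','w'))
print(bot.get_state()['qd'].round(4)); plan((510,-262,420),100)
E
```

```text
[-0.0405 -0.0151  0.0181 -0.0045 -0.0009  0.0084]
now 1.45 [ 508.  -264.9  419.2] xang 99.5 shift [ 2.5  2.4 -0.8] turn [-0.01 -0.   -0.08] n 0.05683773563750429 0.04678770680406913
```

View pics/w1.png

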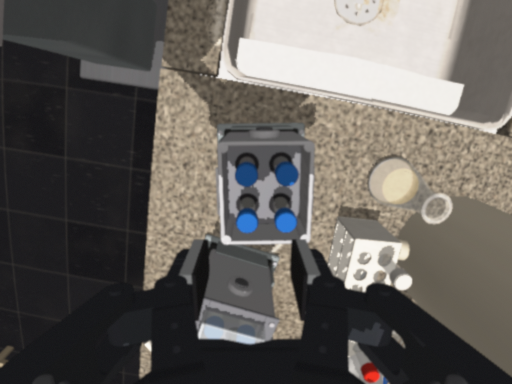

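```bash
python3 - <<'E'
from h import *
import json
im,p=snap('wrist','w2.png')
print(bot.get_state()['qd'].round(4)); 
im,p=snap('wrist','w2.png')
json.dump({k:np.array(v).tolist() for k,v in p.items()},open('w2.json','w'))
print(bot.get_state()['qd'].round(4)); plan((510,-262,420),100)
cv2.imwrite('pics/w2c.png',cv2.resize(im[110:255,205:325,::-1],None,fx=5,fy=4,interpolation=2))
a=cv2.resize(im[110:255,205:325,::-1],None,fx=4,fy=4,interpolation=2)
cv2.imwrite('pics/w2c.png',a)
E
```

```text
[-0.0266 -0.0112  0.0088 -0.0009 -0.0009  0.0024]
[-0.0159 -0.0061  0.0042  0.0029  0.0008 -0.0008]
now 1.55 [ 506.9 -266.   419.4] xang 99.33 shift [ 3.5  3.7 -0.6] turn [-0.01 -0.   -0.11] n 0.081482683763608 0.06260867952246182
```

View pics/w2c.png

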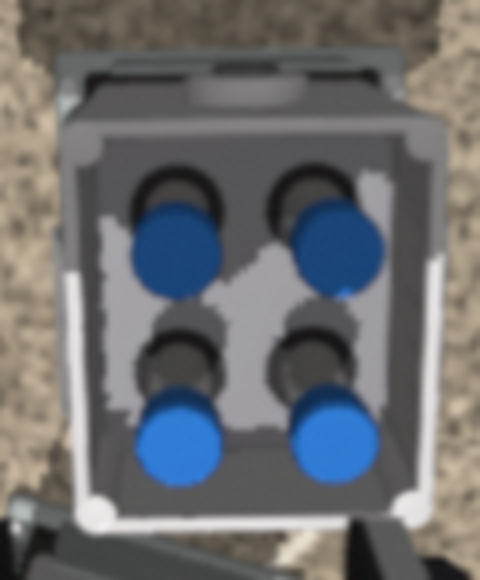

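```bash
python3 - <<'E'
from h import *
import json
p=json.load(open('w2.json'))
B=np.array([onz(p,((x+.5)/4+205-.5,(y+.5)/4+110-.5),132) for x,y in [(61,120),(448,120),(431,530),(75,532)]])
print(B.round(1),B.mean(0),np.linalg.norm(B-np.roll(B,1,0),axis=1))
a=B[1]-B[0]+B[2]-B[3]; b=B[0]-B[3]+B[1]-B[2]
print(np.degrees(np.arctan2(a[1],a[0])),np.degrees(np.arctan2(b[1],b[0]))-90)
plan((490,260,380),119)
E
```

```text
[[ 475.1 -222.9  132. ]
 [ 556.1 -209.4  132. ]
 [ 573.6 -302.8  132. ]
 [ 491.3 -316.8  132. ]] [ 524.04367441 -262.98402333  132.        ] [95.28757863 82.07743801 95.06377314 83.53333457]
9.57912286049997 10.191289564706878
now 1.55 [ 506.9 -266.   419.4] xang 99.33 shift [521.8  68.6  39.5] turn [-0.01 -0.   -3.28] n 8.44404286512716 1.8382005468193419
```

```bash
python3 - <<'E'
from h import *
plan((566,302,340),119)
E
```

```text
now 1.55 [ 506.9 -266.   419.4] xang 99.33 shift [550.9 150.5  79.5] turn [-0.01 -0.   -3.28] n 9.225086610926127 1.8382005468193419
```

>>> jog_arm(
  rows=[
    [[55, 15, 8], [0, 0, -0.3]],
    [[110, 30, 16], [0, 0, -0.7]],
    [[165, 45, 24], [0, 0, -1.0]],
    [[220, 60, 32], [0, 0, -1.3]],
    [[275, 75, 40], [0, 0, -1.6]],
  ],
)

```text
t: 2.17
position: [536.0, 18.4, 379.7]
ee_rot: [0.0, 0.581, 0.814, 0.0]
ft_force: [0.4, -0.0, 0.3]
width: 42.7
```

>>> jog_arm(
  rows=[
    [[57, 0, 8], [0, 0, -0.3]],
    [[114, 0, 16], [0, 0, -0.7]],
    [[171, 0, 24], [0, 0, -1.0]],
    [[228, 0, 32], [0, 0, -1.3]],
    [[275, 0, 40], [0, 0, -1.6]],
  ],
)

```text
t: 2.8
position: [446.2, 278.5, 339.7]
ee_rot: [0.0, 0.511, 0.86, 0.0]
ft_force: [0.0, -0.2, 1.2]
width: 42.3
```

```bash
python3 - <<'E'
from h import *
plan((566,302,340),119)
E
```

```text
now 2.8 [446.2 278.5 339.7] xang 118.55 shift [-36.6 116.4  -0.3] turn [ 0.    0.   -0.08] n 1.952825550532239 0.042399281804423955
```

>>> jog_arm(
  rows=[
    [[-18, 58, 0], [0, 0, 0]],
    [[-37, 116, 0], [0, 0, -0.1]],
    [[-37, 116, 0], [0, 0, -0.1]],
    [[-37, 116, 0], [0, 0, -0.1]],
  ],
)

```text
t: 3.3
position: [566.2, 299.8, 339.3]
ee_rot: [-0.0, 0.507, 0.862, -0.001]
ft_force: [0.4, -0.1, 1.1]
width: 42.8
```

```bash
python3 - <<'E'
from h import *
import json
im,p=snap('wrist','w3.png')
json.dump({k:np.array(v).tolist() for k,v in p.items()},open('w3.json','w'))
print(bot.get_state()['qd'].round(4)); plan((566,302,340),119)
E
```

```text
[ 0.0087 -0.0124  0.0032 -0.0005 -0.0003 -0.001 ]
now 3.35 [565.8 300.  339.6] xang 119.12 shift [ 1.7  1.1 -0.4] turn [-0.01 -0.    0.02] n 0.032842836419339536 0.012973814276786629
```

View pics/w3.png

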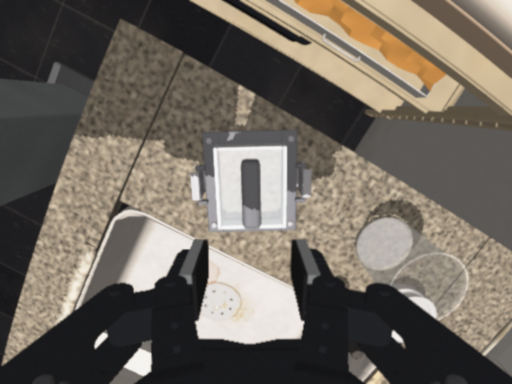

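```bash
python3 - <<'E'
from h import *
import json
p=json.load(open('w3.json')); t=bot.camera_params('top')
for z in (0,50,100,150,200,250):
    for uv in [(380,108),(300,52),(360,145),(122,20)]:
        X=onz(p,uv,z); print(z,uv,X.round(0),proj(t,X).round(0))
im=cv2.imread('pics/w3.png')
cv2.imwrite('pics/w3c.png',cv2.resize(im[115:245,180:325],None,fx=5,fy=4.6,interpolation=2)[:600])
cv2.imwrite('pics/w3c.png',cv2.resize(im[115:245,180:325],None,fx=4,fy=4,interpolation=2))
a=cv2.imread('pics/top0.png');cv2.imwrite('pics/t0c.png',cv2.resize(a[90:330,60:200],None,fx=2.5,fy=2.5,interpolation=2))
E
```

```text
0 (380, 108) [645. 429.   0.] [[110. 187.]]
0 (300, 52) [547. 433.   0.] [[107. 214.]]
0 (360, 145) [648. 388.   0.] [[122. 186.]]
0 (122, 20) [385. 377.   0.] [[120. 262.]]
50 (380, 108) [626. 418.  50.] [[107. 189.]]
50 (300, 52) [545. 422.  50.] [[104. 213.]]
50 (360, 145) [629. 384.  50.] [[117. 189.]]
50 (122, 20) [408. 375.  50.] [[115. 255.]]
100 (380, 108) [608. 407. 100.] [[104. 192.]]
100 (300, 52) [542. 410. 100.] [[101. 212.]]
100 (360, 145) [610. 380. 100.] [[112. 192.]]
100 (122, 20) [432. 373. 100.] [[110. 247.]]
150 (380, 108) [589. 397. 150.] [[100. 195.]]
150 (300, 52) [539. 399. 150.] [[ 98. 212.]]
150 (360, 145) [591. 376. 150.] [[107. 195.]]
150 (122, 20) [456. 371. 150.] [[105. 239.]]
200 (380, 108) [571. 386. 200.] [[ 96. 199.]]
200 (300, 52) [537. 388. 200.] [[ 94. 211.]]
200 (360, 145) [572. 372. 200.] [[101. 199.]]
200 (122, 20) [479. 368. 200.] [[ 99. 230.]]
250 (380, 108) [552. 376. 250.] [[ 91. 203.]]
250 (300, 52) [534. 377. 250.] [[ 90. 209.]]
250 (360, 145) [553. 368. 250.] [[ 94. 203.]]
250 (122, 20) [503. 366. 250.] [[ 93. 221.]]
```

View pics/w3c.png

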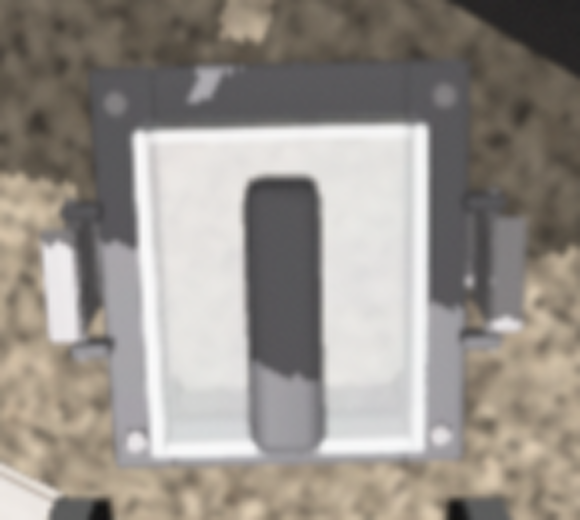

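View pics/t0c.png

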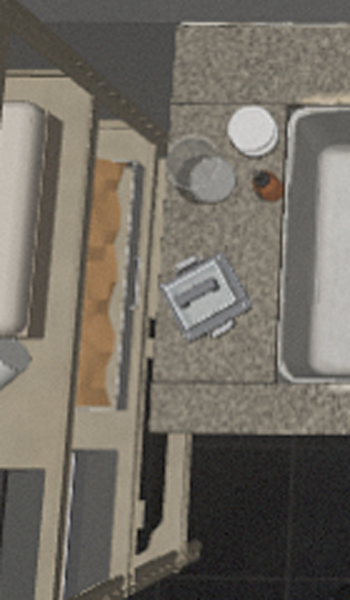

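```bash
python3 - <<'E'
from h import *
import json
p=json.load(open('w3.json'))
c=lambda x,y,z: onz(p,((x+.5)/4+180-.5,(y+.5)/4+115-.5),z)
H=np.array([c(282,177,74),c(288,452,74)]); print(H,H.mean(0),np.linalg.norm(H[0]-H[1])); d=H[0]-H[1]; print(np.degrees(np.arctan2(d[1],d[0]))-90)
for z in (28,):
  F=np.array([c(x,y,z) for x,y in [(92,65),(470,65),(461,460),(119,466)]])
  print(F.round(1),F.mean(0),np.linalg.norm(F-np.roll(F,1,0),axis=1))
  a=F[1]-F[0]+F[2]-F[3]; b=F[0]-F[3]+F[1]-F[2]
  print(np.degrees(np.arctan2(a[1],a[0])),np.degrees(np.arctan2(b[1],b[0]))-90)
D=np.array([c(x,y,50) for x,y in [(133,130),(427,124),(425,452),(155,457)]]);print(D.mean(0),np.linalg.norm(D-np.roll(D,1,0),axis=1))
E
```

```text
[[549.88887189 329.96078916  74.        ]
 [579.31100514 279.74291283  74.        ]] [564.59993851 304.851851    74.        ] 58.202208096855834
30.36559540200416
[[502.8 324.9  28. ]
 [578.7 367.2  28. ]
 [628.1 282.6  28. ]
 [553.3 239.1  28. ]] [565.75098835 303.46616369  28.        ] [99.56443407 86.93416081 97.90713504 86.52188014]
29.628651786514638 30.412814848805596
[565.5800424  303.31014271  50.        ] [75.68557707 63.10476543 75.70121872 62.76383395]
```

```bash
python3 - <<'E'
from h import *
plan((565.3,303.8,226),120.1)
E
```

```text
now 3.35 [565.8 300.  339.6] xang 119.12 shift [  3.6   1.5 113.6] turn [-0.01 -0.   -0.16] n 1.818850995785207 0.09137690853681579
```

>>> jog_arm(
  rows=[
    [[2, 1, 30], [0, 0, -0.1]],
    [[3.6, 1.5, 60], [0, 0, -0.16]],
    [[3.6, 1.5, 80], [0, 0, -0.16]],
    [[3.6, 1.5, 85], [0, 0, -0.16]],
    [[3.6, 1.5, 85], [0, 0, -0.16]],
  ],
)

```text
t: 3.98
position: [566.0, 304.7, 255.4]
ee_rot: [0.0, 0.499, 0.867, 0.0]
ft_force: [0.0, 0.0, 0.8]
width: 42.9
```

```bash
python3 - <<'E'
from h import *
im,p=snap('wrist','w4.png')
print(bot.get_state()['ft_force'])
plan((565.3,303.8,226),120.1)
E
```

```text
[ 0.4561347  -0.45430271 -1.10735846]
now 4.025 [566.2 304.8 255.7] xang 120.15 shift [-0.4 -1.3 29.7] turn [0.01 0.   0.01] n 0.47575274001222106 0.008524492220091266
```

View pics/w4.png

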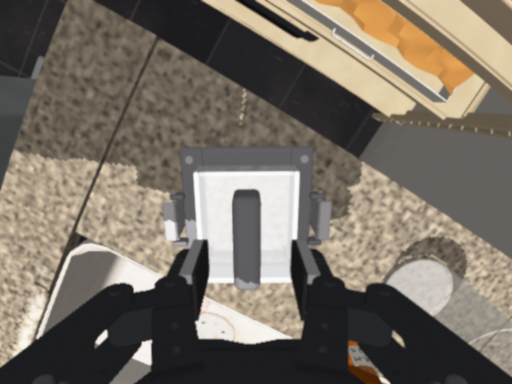

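The handle (column 247, rows 190–290) lies between the pads (columns 208 and 292), so the approach is aligned.

>>> jog_arm(
  rows=[
    [[-0.4, -1.2, 15], [0, 0, 0]],
    [[-0.4, -1.2, 26], [0, 0, 0]],
    [[-0.4, -1.2, 29.5], [0, 0, 0]],
    [[-0.4, -1.2, 29.5], [0, 0, 0]],
  ],
)

```text
t: 4.53
position: [565.2, 303.8, 224.8]
ee_rot: [-0.0, 0.499, 0.867, -0.0]
ft_force: [0.1, -0.2, -0.3]
width: 42.6
```

>>> jog_arm(
  rows=[
    [[0, 0, 0], [0, 0, 0]],
    [[0, 0, 0], [0, 0, 0]],
    [[0, 0, 0], [0, 0, 0]],
    [[0, 0, 0], [0, 0, 0]],
    [[0, 0, 0], [0, 0, 0]],
  ],
  grip=0,
)

```text
t: 5.15
position: [565.3, 303.9, 225.6]
ee_rot: [0.0, 0.499, 0.867, 0.0]
ft_force: [-1.3, -0.4, 6.4]
width: 14.9
```

```bash
python3 - <<'E'
from h import *
im,p=snap('wrist','w5.png');s=bot.get_state()
print(s['ft_force'],s['ft_torque'],s['width'])
plan((565.3,303.8,226),120.1)
E
```

```text
[-2.84994045 -1.01186246  5.78480116] [-0.02517784  0.05668354  0.00850463] 14.953135125862085
now 5.2 [565.3 303.9 225.6] xang 120.15 shift [-0.1 -0.  -0.4] turn [0.01 0.   0.01] n 0.006444522611320166 0.00632870367872588
```

View pics/w5.png

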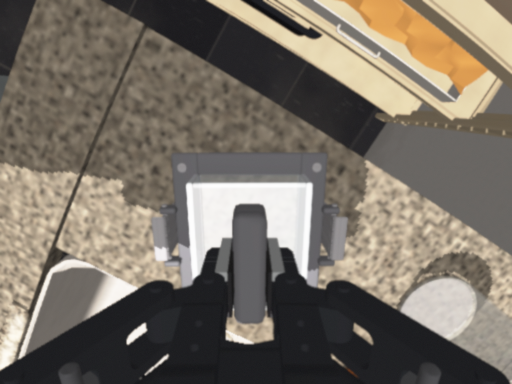

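>>> jog_arm(
  rows=[
    [[0, 0, -10], [0, 0, 0]],
    [[0, 0, -40], [0, 0, 0]],
    [[0, 0, -90], [0, 0, 0]],
    [[0, 0, -140], [0, 0, 0]],
    [[0, 0, -180], [0, 0, 0]],
  ],
)

```text
t: 5.82
position: [564.9, 303.7, 407.6]
ee_rot: [0.0, 0.499, 0.867, 0.0]
ft_force: [1.1, -0.0, -2.2]
width: 14.7
```

```bash
python3 - <<'E'
from h import *
s=bot.get_state()
print(s['ft_force'],s['ft_torque'],s['width'])
plan((524.2,-262.3,405),99.9)
E
```

```text
[ 1.13521866 -0.01051625 -2.16721946] [-0.05326851 -0.03514871 -0.04114981] 14.734190023900073
now 5.825 [564.9 303.7 407.6] xang 120.16 shift [-468.9 -319.6    2.3] turn [ 0.01 -0.    3.38] n 9.079624808695115 1.8936155519418927
```

>>> jog_arm(
  rows=[
    [[-22, -15, 0], [0, 0, 0.1]],
    [[-62, -42, 0], [0, 0, 0.4]],
    [[-105, -71, 0], [0, 0, 0.7]],
    [[-150, -102, 0], [0, 0, 1.0]],
    [[-195, -133, 0], [0, 0, 1.4]],
  ],
)

```text
t: 6.45
position: [547.6, 66.7, 405.5]
ee_rot: [-0.0, 0.561, 0.828, -0.0]
ft_force: [1.1, -0.0, -0.3]
width: 15.0
```

```bash
python3 - <<'E'
from h import *
plan((524.2,-262.3,405),99.9)
E
```

```text
now 6.45 [547.6  66.7 405.5] xang 111.7 shift [-297.1 -143.4    0.5] turn [-0.    0.    1.97] n 5.277829772206841 1.103121313026745
```

>>> jog_arm(
  rows=[
    [[-49, -24, 0], [0, 0, 0.4]],
    [[-98, -47, 0], [0, 0, 0.8]],
    [[-147, -71, 0], [0, 0, 1.2]],
    [[-195, -94, 0], [0, 0, 1.5]],
    [[-235, -113, 0], [0, 0, 1.9]],
  ],
)

```text
t: 7.08
position: [529.7, -193.7, 405.4]
ee_rot: [-0.0, 0.641, 0.767, -0.0]
ft_force: [-0.4, 0.3, -1.9]
width: 15.1
```

```bash
python3 - <<'E'
from h import *
plan((524.2,-262.3,405),99.9)
E
```

```text
now 7.075 [ 529.7 -193.7  405.4] xang 100.25 shift [-66.6 -17.6   0.4] turn [-0.   -0.    0.06] n 1.1017002750810616 0.032473917595986945
```

>>> jog_arm(
  rows=[
    [[-30, -8, 0], [0, 0, 0.05]],
    [[-52, -14, 0], [0, 0, 0.05]],
    [[-62, -16, 0], [0, 0, 0.05]],
    [[-62, -16, 0], [0, 0, 0.05]],
    [[-62, -16, 0], [0, 0, 0.05]],
  ],
)

```text
t: 7.7
position: [525.9, -254.8, 405.2]
ee_rot: [-0.0, 0.642, 0.767, 0.0]
ft_force: [0.9, 0.0, -0.9]
width: 14.5
```

```bash
python3 - <<'E'
from h import *
import json
im,p=snap('wrist','w6.png');
json.dump({k:np.array(v).tolist() for k,v in p.items()},open('w6.json','w'))
print(bot.get_state()['qd'].round(4))
plan((524.2,-262.3,405),99.9)
snap('scene','s6.png');snap('top','t6.png')
plan((524.2,-262.3,405),99.9)
cv2.imwrite('pics/s6c.png',cv2.resize(cv2.imread('pics/s6.png')[80:210,260:380],None,fx=4,fy=4,interpolation=2))
E
```

```text
[ 0.0002 -0.0014 -0.0009 -0.0004  0.     -0.0012]
now 7.75 [ 525.9 -254.8  405.2] xang 100.11 shift [-7.1 -3.   0.2] turn [-0.   -0.    0.04] n 0.12329177270442591 0.02008539865179051
now 7.85 [ 525.8 -254.9  405.3] xang 100.11 shift [-7.  -2.9  0.3] turn [-0.   -0.    0.04] n 0.12075014756009508 0.019887336457304377
```

View pics/w6.png

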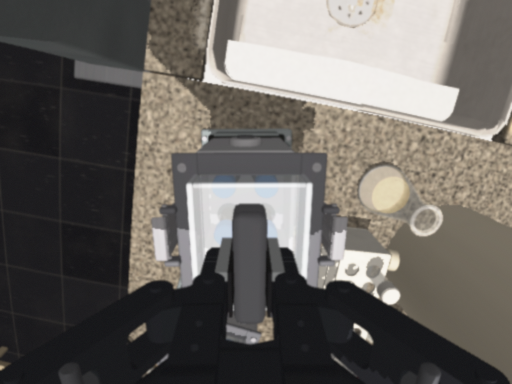

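View pics/s6c.png

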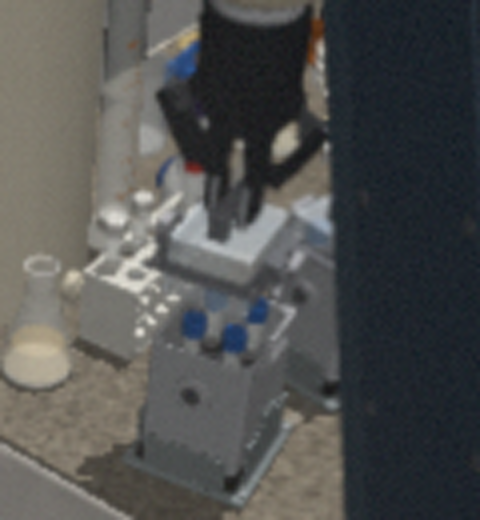

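View pics/t6.png

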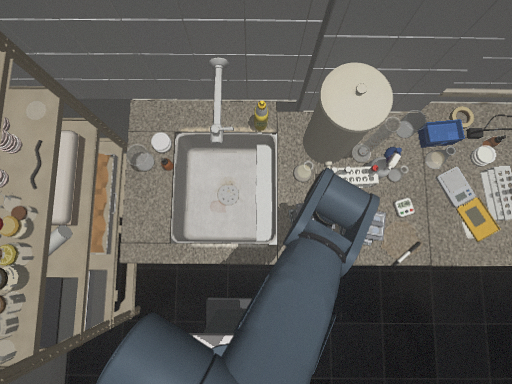

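```bash
python3 - <<'E'
from h import *
import json
p=json.load(open('w6.json'))
im=cv2.imread('pics/w6.png')
cv2.imwrite('pics/w6c.png',cv2.resize(im[130:330,145:350],None,fx=3.5,fy=3,interpolation=2))
cv2.imwrite('pics/w6c.png',cv2.resize(im[140:290,150:350],None,fx=4,fy=4,interpolation=2))
E
```

```text
(no output)
```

View pics/w6c.png

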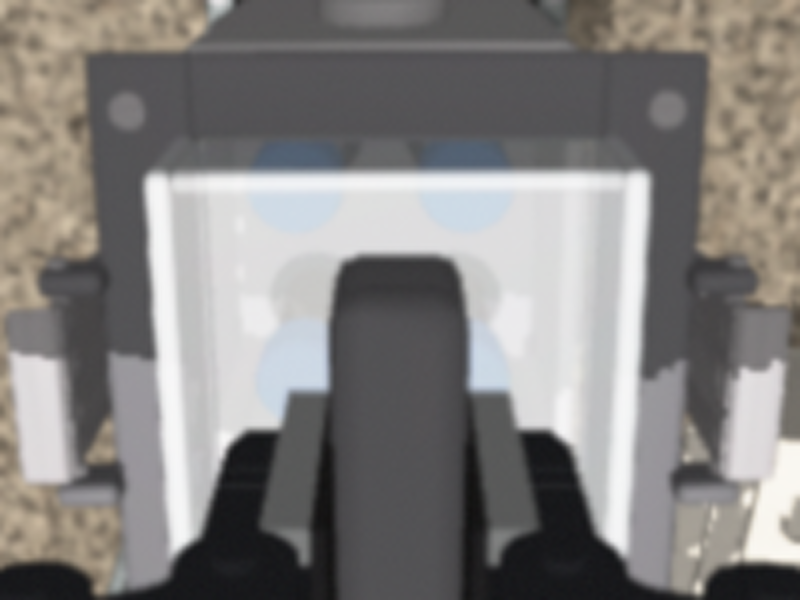

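```bash
python3 - <<'E'
from h import *
import json
p=json.load(open('w6.json')); s=bot.get_state(); R=rot(s); P=s['position']; P=np.array([525.9,-254.8,405.2])
dz=P[2]-225.6
c=lambda x,y,z: R.T@(onz(p,((x+.5)/4+150-.5,(y+.5)/4+140-.5),z)-P)
print('flange corners (exp x=50,y=+-44)',c(88,54,28+dz),c(707,54,28+dz))
print('dome corners (exp 38,+-32)',c(147,172,50+dz),c(650,172,50+dz))
print('handle end (exp 29)',c(400,256,74+dz),c(400,282,74+dz))
E
```

```text
flange corners (exp x=50,y=+-44) [ 48.94354641 -43.14338938 197.60212207] [ 48.91785526  43.43397031 197.6017019 ]
dome corners (exp 38,+-32) [ 37.34650822 -31.03940988 175.60161017] [ 37.32962703  31.61362472 175.60130617]
handle end (exp 29) [ 34.08276401   0.44936057 151.60133012] [ 31.1759318   0.4494934 151.6012165]
```

>>> jog_arm(
  rows=[
    [[-4, -2, 0], [0, 0, 0.04]],
    [[-7, -3, 6], [0, 0, 0.04]],
    [[-7, -3, 15], [0, 0, 0.04]],
    [[-7, -3, 20], [0, 0, 0.04]],
    [[-7, -3, 20], [0, 0, 0.04]],
  ],
)

```text
t: 8.48
position: [523.9, -263.0, 384.6]
ee_rot: [-0.001, 0.644, 0.765, -0.0]
ft_force: [0.3, -0.5, -2.3]
width: 14.8
```

```bash
python3 - <<'E'
from h import *
import json
im,p=snap('wrist','w7.png');
json.dump({k:np.array(v).tolist() for k,v in p.items()},open('w7.json','w'))
print(bot.get_state()['ft_force'].round(2))
plan((524.2,-262.3,350),99.9)
cv2.imwrite('pics/w7c.png',cv2.resize(im[120:310,150:350,::-1],None,fx=4,fy=3,interpolation=2))
snap('scene','s7.png')
cv2.imwrite('pics/s7c.png',cv2.resize(cv2.imread('pics/s7.png')[110:210,280:380],None,fx=6,fy=6,interpolation=2))
E
```

```text
[-0.02 -0.24 -2.16]
now 8.525 [ 524. -263.  385.] xang 99.82 shift [ 0.7  0.3 35. ] turn [-0.   -0.   -0.01] n 0.5599664773854961 0.0076519534625392105
```

View pics/w7c.png

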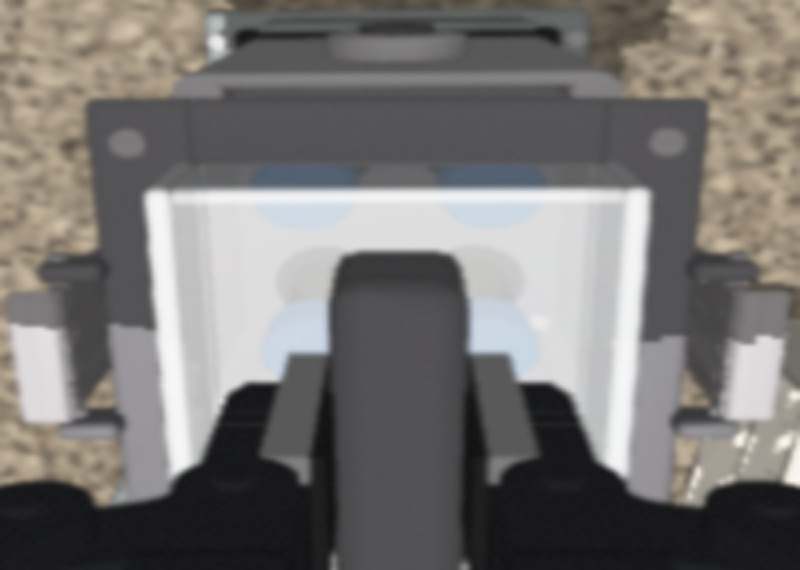

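View pics/s7c.png

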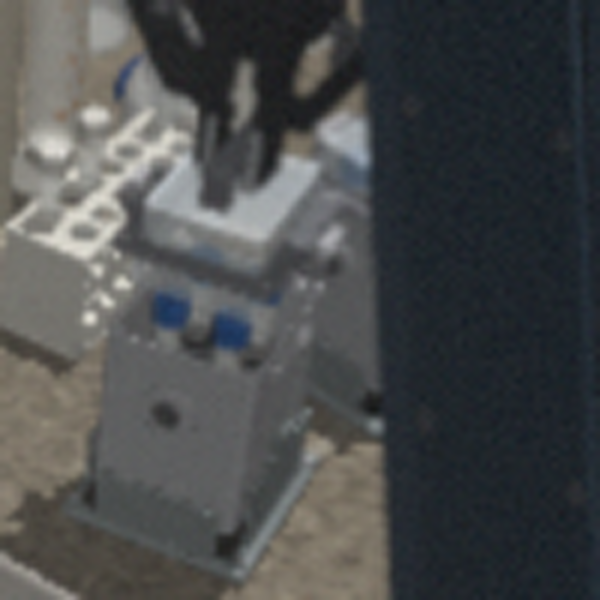

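```bash
python3 - <<'E'
from h import *
import json
p=json.load(open('w7.json')); s=bot.get_state(); R=rot(s); P=s['position']; print(P)
dz=P[2]-225.6
c=lambda x,y,z: R.T@(onz(p,((x+.5)/4+150-.5,(y+.5)/3+120-.5),z)-P)
print('rim (48,+-42)',c(176,73,132),c(623,73,132))
print('flange (50,+-44)',c(88,99,28+dz),c(707,99,28+dz))
plan((524.2,-262.3,351.5),99.9)
E
```

```text
[ 524.02786153 -263.04069944  385.26968261]
rim (48,+-42) [ 47.83506931 -40.95085072 253.26308636] [ 47.82308911  41.31794963 253.26997622]
flange (50,+-44) [ 49.42742663 -43.18450226 197.59311091] [ 49.41302194  43.00550103 197.60032929]
now 8.575 [ 524.  -263.   385.3] xang 99.82 shift [ 0.7  0.3 33.8] turn [ 0.    0.   -0.01] n 0.5404518953189201 0.007416201351689509
```

>>> jog_arm(
  rows=[
    [[0.4, 0.3, 10], [0, 0, 0]],
    [[0.4, 0.3, 20], [0, 0, 0]],
    [[0.4, 0.3, 27], [0, 0, 0]],
    [[0.4, 0.3, 33], [0, 0, 0]],
    [[0.4, 0.3, 33], [0, 0, 0]],
  ],
)

```text
t: 9.2
position: [524.1, -262.6, 351.7]
ee_rot: [-0.0, 0.644, 0.765, -0.0]
ft_force: [0.4, 0.8, -1.8]
width: 14.7
```

```bash
python3 - <<'E'
from h import *
im,p=snap('scene','s8.png');s=bot.get_state()
print(s['ft_force'].round(2),s['ft_torque'].round(3))
plan((524.2,-262.3,333.6),99.9)
cv2.imwrite('pics/s8c.png',cv2.resize(cv2.imread('pics/s8.png')[110:210,280:380],None,fx=6,fy=6,interpolation=2))
E
```

```text
[-0.13  0.13 -1.24] [-0.028  0.031  0.001]
now 9.25 [ 524.2 -262.6  352.1] xang 99.82 shift [ 0.3  0.  18.5] turn [-0.   -0.   -0.01] n 0.29602728291834735 0.007560381655495137
```

View pics/s8c.png

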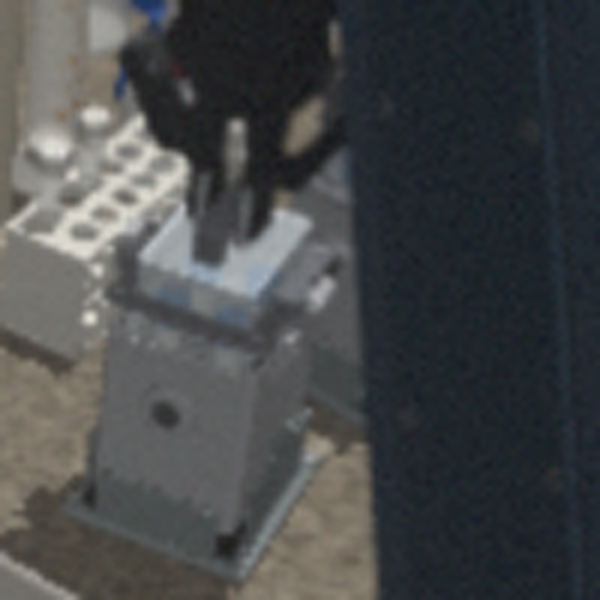

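Cover is in the mouth with no side force. Now pressing in small steps.

>>> jog_arm(
  rows=[
    [[0, 0, 3], [0, 0, 0]],
    [[0, 0, 6], [0, 0, 0]],
    [[0, 0, 6], [0, 0, 0]],
  ],
)

```text
t: 9.62
position: [524.2, -262.6, 346.0]
ee_rot: [-0.0, 0.644, 0.765, -0.0]
ft_force: [0.7, 0.3, -0.5]
width: 15.0
```

>>> jog_arm(
  rows=[
    [[0, 0, 1.5], [0, 0, 0]],
    [[0, 0, 3], [0, 0, 0]],
    [[0, 0, 3], [0, 0, 0]],
  ],
)

```text
t: 10.0
position: [524.2, -262.6, 343.2]
ee_rot: [-0.0, 0.644, 0.765, -0.0]
ft_force: [-0.4, 0.6, -0.2]
width: 15.0
```

>>> jog_arm(
  rows=[
    [[0, 0, 1], [0, 0, 0]],
    [[0, 0, 2], [0, 0, 0]],
    [[0, 0, 2], [0, 0, 0]],
  ],
)

```text
t: 10.38
position: [524.2, -262.7, 341.4]
ee_rot: [0.0, 0.644, 0.765, -0.0]
ft_force: [-0.4, 0.3, 2.9]
width: 14.9
```

>>> jog_arm(
  rows=[
    [[0, 0, 1], [0, 0, 0]],
    [[0, 0, 2], [0, 0, 0]],
    [[0, 0, 2], [0, 0, 0]],
  ],
)

```text
t: 10.75
position: [524.3, -262.7, 339.6]
ee_rot: [0.0, 0.644, 0.765, 0.0]
ft_force: [-2.3, 0.0, 6.6]
width: 14.7
```

>>> jog_arm(
  rows=[
    [[0, 0, 1], [0, 0, 0]],
    [[0, 0, 2], [0, 0, 0]],
    [[0, 0, 2], [0, 0, 0]],
  ],
)

```text
t: 11.12
position: [524.3, -262.7, 338.0]
ee_rot: [0.001, 0.644, 0.765, 0.0]
ft_force: [-2.6, 0.7, 8.8]
width: 14.8
```

>>> jog_arm(
  rows=[
    [[0, 0, 1], [0, 0, 0]],
    [[0, 0, 1.5], [0, 0, 0]],
    [[0, 0, 1.5], [0, 0, 0]],
  ],
)

```text
t: 11.5
position: [524.4, -262.8, 336.7]
ee_rot: [0.001, 0.644, 0.765, 0.0]
ft_force: [-3.1, 0.4, 11.2]
width: 14.7
```

>>> jog_arm(
  rows=[
    [[0, 0, 1], [0, 0, 0]],
    [[0, 0, 2], [0, 0, 0]],
    [[0, 0, 2], [0, 0, 0]],
  ],
)

```text
t: 11.88
position: [524.4, -262.8, 335.1]
ee_rot: [0.001, 0.644, 0.765, 0.0]
ft_force: [-3.5, -0.1, 12.1]
width: 15.0
```

>>> jog_arm(
  rows=[
    [[0, 0, 1], [0, 0, 0]],
    [[0, 0, 2], [0, 0, 0]],
    [[0, 0, 2], [0, 0, 0]],
  ],
)

```text
t: 12.25
position: [524.5, -262.9, 333.4]
ee_rot: [0.001, 0.644, 0.765, 0.0]
ft_force: [-3.5, 0.2, 17.0]
width: 14.7
```

```bash
python3 - <<'E'
from h import *
s=bot.get_state()
print(s['ft_force'].round(2),s['ft_torque'].round(3))
plan((524.2,-262.3,333.6),99.9)
E
```

```text
[-3.46  0.22 16.99] [0.025 1.029 0.017]
now 12.25 [ 524.5 -262.9  333.4] xang 99.82 shift [ 0.6 -0.2 -0.2] turn [ 0.02  0.02 -0.01] n 0.011091812079086737 0.01670725771584925
```

>>> jog_arm(
  rows=[
    [[0, -0.4, 0], [0, 0, 0]],
    [[0, -0.8, 0], [0, 0, 0]],
    [[0, -0.8, 0], [0, 0, 0]],
  ],
)

```text
t: 12.62
position: [523.9, -263.0, 333.5]
ee_rot: [0.002, 0.644, 0.765, 0.0]
ft_force: [-2.4, 0.0, 16.0]
width: 14.4
```

```bash
python3 - <<'E'
from h import *
im,p=snap('scene','s9.png');s=bot.get_state()
print(s['ft_force'].round(2),s['ft_torque'].round(3),s['position'])
cv2.imwrite('pics/s9c.png',cv2.resize(cv2.imread('pics/s9.png')[110:210,280:380],None,fx=6,fy=6,interpolation=2))
E
```

```text
[-1.73  1.09 16.33] [0.061 0.558 0.031] [ 523.88293467 -263.00130246  333.51591696]
```

View pics/s9c.png

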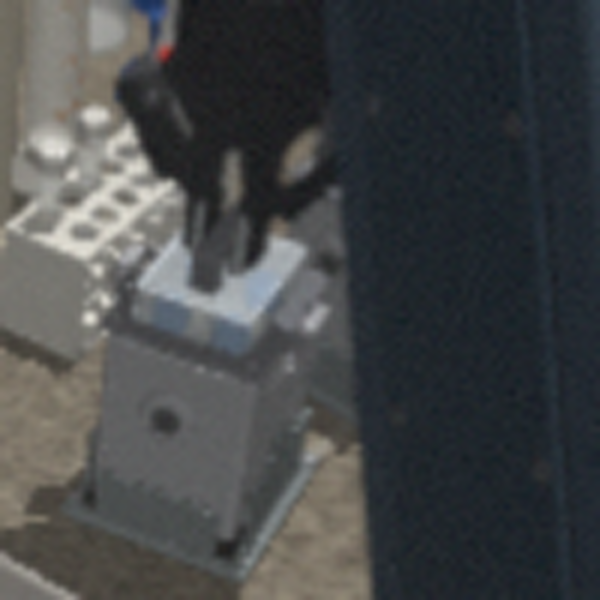

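>>> jog_arm(
  rows=[
    [[0, -0.4, 0.5], [0, 0, 0]],
    [[0, -0.7, 1.2], [0, 0, 0]],
    [[0, -0.7, 1.2], [0, 0, 0]],
  ],
)

```text
t: 13.05
position: [523.3, -263.0, 331.4]
ee_rot: [0.002, 0.644, 0.765, 0.001]
ft_force: [2.7, -0.6, 7.7]
width: 14.7
```

>>> jog_arm(
  rows=[
    [[0, 0, 0.7], [0, 0, 0]],
    [[0, 0, 1.5], [0, 0, 0]],
    [[0, 0, 1.5], [0, 0, 0]],
  ],
)

```text
t: 13.42
position: [523.4, -263.0, 330.3]
ee_rot: [0.002, 0.644, 0.765, 0.001]
ft_force: [0.9, 1.1, 10.9]
width: 14.9
```

```bash
python3 - <<'E'
from h import *
s=bot.get_state()
print(s['ft_force'].round(2),s['ft_torque'].round(3),s['position'])
E
```

```text
[ 0.88  1.14 10.93] [ 0.231 -0.132  0.036] [ 523.35471394 -262.99021497  330.29567566]
```

>>> jog_arm(
  rows=[
    [[0, 0, 0.8], [0, 0, 0]],
    [[0, 0, 1.5], [0, 0, 0]],
    [[0, 0, 1.5], [0, 0, 0]],
  ],
)

```text
t: 13.8
position: [523.3, -263.0, 329.2]
ee_rot: [0.002, 0.644, 0.765, 0.001]
ft_force: [0.3, 2.2, 16.9]
width: 14.9
```

>>> jog_arm(
  rows=[
    [[0, 0, 0.8], [0, 0, 0]],
    [[0, 0, 1.5], [0, 0, 0]],
    [[0, 0, 1.5], [0, 0, 0]],
  ],
)

```text
t: 14.18
position: [523.3, -262.9, 328.2]
ee_rot: [0.002, 0.644, 0.765, 0.001]
ft_force: [-1.5, 3.3, 20.4]
width: 14.5
```

```bash
python3 - <<'E'
from h import *
s=bot.get_state()
print(s['ft_force'].round(2),s['ft_torque'].round(3),s['position'],s['ee_rot'])
E
```

```text
[-1.47  3.28 20.41] [0.543 0.451 0.011] [ 523.33915332 -262.94714764  328.15352477] [1.86735537e-03 6.44032897e-01 7.64995269e-01 6.15244088e-04]
```

>>> jog_arm(
  rows=[
    [[0, 0, 0.7], [0, 0, 0]],
    [[0, 0, 1.2], [0, 0, 0]],
    [[0, 0, 1.2], [0, 0, 0]],
  ],
)

```text
t: 14.55
position: [523.3, -262.9, 327.3]
ee_rot: [0.002, 0.644, 0.765, 0.001]
ft_force: [-2.6, 2.6, 23.7]
width: 14.7
```

>>> jog_arm(
  rows=[
    [[0, 0, 0.6], [0, 0, 0]],
    [[0, 0, 1.2], [0, 0, 0]],
    [[0, 0, 1.2], [0, 0, 0]],
  ],
)

```text
t: 14.92
position: [523.4, -262.9, 326.4]
ee_rot: [0.002, 0.644, 0.765, 0.001]
ft_force: [-4.8, 5.0, 28.4]
width: 14.8
```

```bash
python3 - <<'E'
from h import *
s=bot.get_state()
print(s['ft_force'].round(2),s['ft_torque'].round(3),s['position'],s['ee_rot'])
im,p=snap('scene','s10.png')
cv2.imwrite('pics/s10c.png',cv2.resize(cv2.imread('pics/s10.png')[110:210,280:380],None,fx=6,fy=6,interpolation=2))
im,p=snap('wrist','w10.png')
E
```

```text
[-4.81  4.95 28.4 ] [0.764 0.867 0.013] [ 523.35250079 -262.92349381  326.43675235] [2.03873612e-03 6.43998297e-01 7.65023962e-01 6.11688557e-04]
```

View pics/s10c.png

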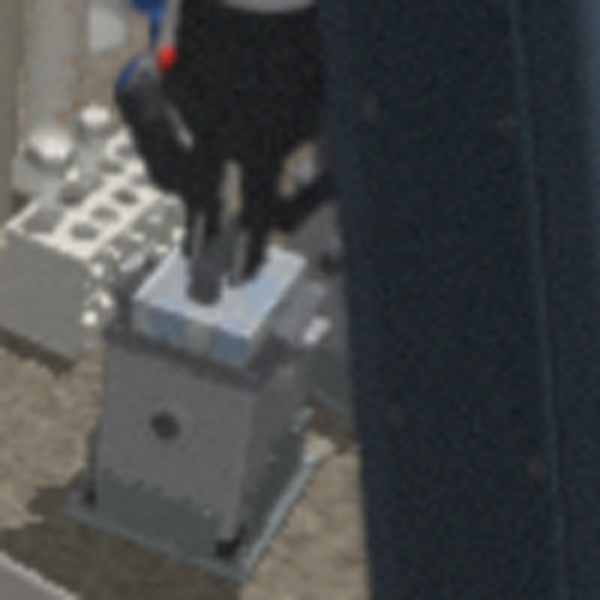

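View pics/w10.png

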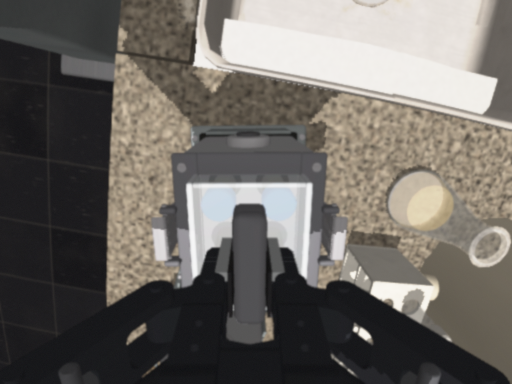

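>>> jog_arm(
  rows=[
    [[0, 0, -2], [0, 0, 0]],
    [[0, 0, -4], [0, 0, 0]],
    [[0, 0, -4], [0, 0, 0]],
  ],
)

```text
t: 15.4
position: [523.3, -263.0, 329.4]
ee_rot: [0.002, 0.644, 0.765, 0.001]
ft_force: [-0.0, 2.3, 15.9]
width: 15.0
```

>>> jog_arm(
  rows=[
    [[0, 0, -1], [0, 0, 0]],
    [[0, 0, -2], [0, 0, 0]],
    [[0, 0, -2], [0, 0, 0]],
  ],
)

```text
t: 15.78
position: [523.3, -263.0, 330.8]
ee_rot: [0.002, 0.644, 0.765, 0.001]
ft_force: [1.6, 1.6, 10.5]
width: 14.9
```

```bash
python3 - <<'E'
from h import *
s=bot.get_state()
print(s['ft_force'].round(2),s['ft_torque'].round(3),s['position'],s['ee_rot'])
E
```

```text
[ 1.61  1.57 10.49] [ 0.218 -0.341  0.043] [ 523.33818435 -262.9741348   330.80442529] [1.68959210e-03 6.44059401e-01 7.64973353e-01 6.34793128e-04]
```

>>> jog_arm(
  rows=[
    [[0, 0, -1], [0, 0, 0]],
    [[0, 0, -2.4], [0, 0, 0]],
    [[0, 0, -2.4], [0, 0, 0]],
  ],
)

```text
t: 16.15
position: [523.1, -262.9, 332.4]
ee_rot: [0.001, 0.644, 0.765, 0.0]
ft_force: [4.3, -1.4, 4.9]
width: 15.0
```

>>> jog_arm(
  rows=[
    [[0, 0, -0.7], [0, 0, 0]],
    [[0, 0, -1.2], [0, 0, 0]],
    [[0, 0, -1.2], [0, 0, 0]],
  ],
)

```text
t: 16.52
position: [522.7, -262.8, 333.0]
ee_rot: [-0.0, 0.644, 0.765, 0.0]
ft_force: [4.4, -1.2, 1.8]
width: 14.8
```

```bash
python3 - <<'E'
from h import *
s=bot.get_state()
print(s['ft_force'].round(2),s['ft_torque'].round(3),s['position'],s['ee_rot'])
E
```

```text
[ 4.36 -1.24  1.82] [-0.13  -0.906  0.043] [ 522.73222488 -262.83406471  333.04901766] [-1.50905794e-05  6.44052330e-01  7.64981432e-01  6.73813779e-05]
```

>>> jog_arm(
  rows=[
    [[0, 0.5, -0.2], [0, 0, 0]],
    [[0, 1.0, -0.4], [0, 0, 0]],
    [[0, 1.0, -0.4], [0, 0, 0]],
  ],
)

```text
t: 16.9
position: [523.3, -262.7, 333.3]
ee_rot: [-0.001, 0.644, 0.765, -0.0]
ft_force: [-2.1, -2.3, 0.2]
width: 14.8
```

>>> jog_arm(
  rows=[
    [[0, 0, 0], [0, 0, 0]],
    [[0, 0, 0], [0, 0, 0]],
    [[0, 0, 0], [0, 0, 0]],
  ],
  grip=0.5,
)

```text
t: 17.27
position: [523.7, -262.6, 333.5]
ee_rot: [-0.0, 0.644, 0.765, 0.0]
ft_force: [0.2, 0.1, 0.0]
width: 42.7
```

Released with no remaining force. Raising straight up and inspecting.

>>> jog_arm(
  rows=[
    [[0, 0, -10], [0, 0, 0]],
    [[0, 0, -30], [0, 0, 0]],
    [[0, 0, -60], [0, 0, 0]],
    [[0, 0, -90], [0, 0, 0]],
    [[0, 0, -90], [0, 0, 0]],
  ],
)

```text
t: 17.9
position: [523.9, -262.8, 426.5]
ee_rot: [0.002, 0.644, 0.765, 0.0]
ft_force: [-0.3, 0.2, 0.4]
width: 42.9
```

```bash
python3 - <<'E'
from h import *
import json
bot.get_image('scene')
im,p=snap('wrist','w11.png')
json.dump({k:np.array(v).tolist() for k,v in p.items()},open('w11.json','w'))
cv2.imwrite('pics/w11c.png',cv2.resize(im[110:270,180:330,::-1],None,fx=5,fy=3.7,interpolation=2))
snap('scene','s11.png')
cv2.imwrite('pics/s11c.png',cv2.resize(cv2.imread('pics/s11.png')[110:210,280:380],None,fx=6,fy=6,interpolation=2))
plan((524,-262,420),99.9)
E
```

```text
now 18.05 [ 523.5 -262.6  423. ] xang 99.82 shift [0.5 0.6 3. ] turn [-0.01 -0.01 -0.01] n 0.049476114512568524 0.009634071501398424
```

View pics/w11c.png

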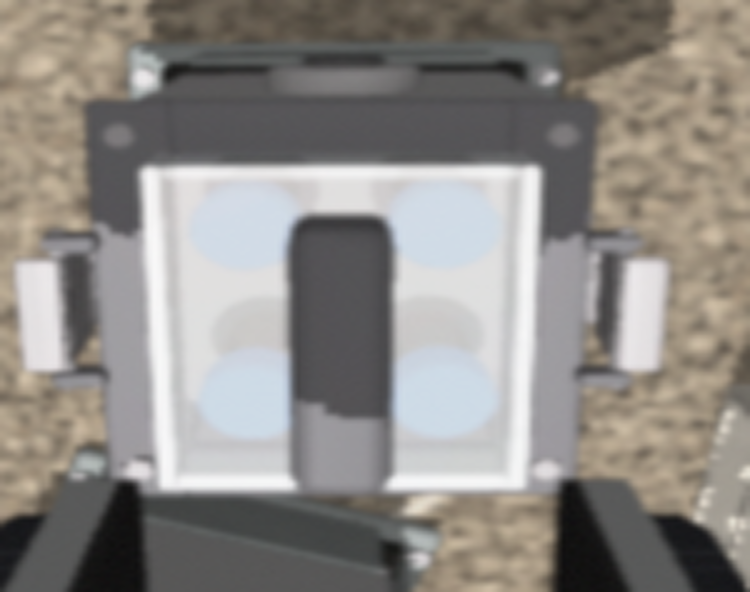

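View pics/s11c.png

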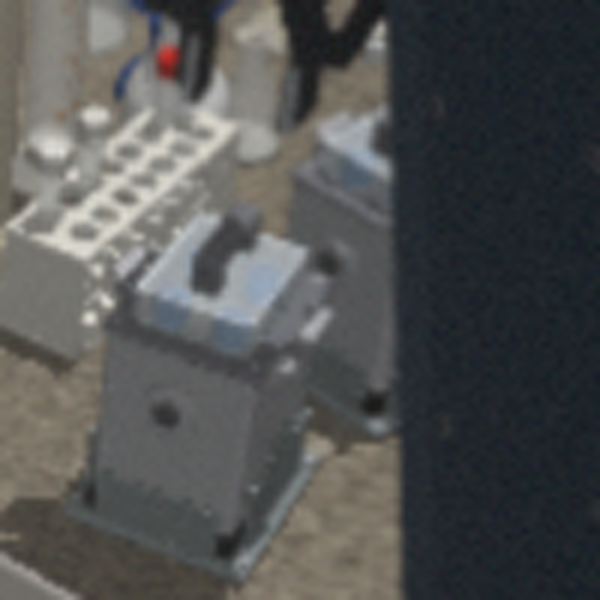

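```bash
python3 - <<'E'
from h import *
import json
p=json.load(open('w11.json'))
c=lambda x,y,z: onz(p,((x+.5)/5+180-.5,(y+.5)/3.7+110-.5),z)
for z in (136,140):
  F=np.array([c(x,y,z) for x,y in [(86,100),(597,100),(575,491),(110,491)]])
  a=F[1]-F[0]+F[2]-F[3]; b=F[0]-F[3]+F[1]-F[2]
  print(z,F.mean(0),np.linalg.norm(F-np.roll(F,1,0),axis=1).round(1),np.degrees(np.arctan2(a[1],a[0])),np.degrees(np.arctan2(b[1],b[0]))-90)
D=np.array([c(x,y,158) for x,y in [(140,166),(541,166),(530,490),(160,488)]]);print('dome 64x76',D.mean(0),np.linalg.norm(D-np.roll(D,1,0),axis=1).round(1))
print('arms',c(18,262,136),c(667,262,136))
t,pt=snap('top','t11.png')
E
```

```text
136 [ 523.2990754  -262.56214063  136.        ] [98.2 86.9 98.2 87.8] 9.779626439730672 9.842132449877155
140 [ 523.11799294 -261.44832998  140.        ] [96.7 85.5 96.7 86.4] 9.779626439730666 9.842132449877155
dome 64x76 [ 523.57709846 -263.03060086  158.        ] [75.1 63.3 75.6 63.8]
arms [ 464.89304984 -261.61105306  136.        ] [ 578.21018844 -242.07286047  136.        ]
```

>>> jog_arm(
  rows=[
    [[30, -40, -10], [0, 0, 0]],
    [[60, -80, -20], [0, 0, 0]],
    [[90, -120, -30], [0, 0, 0]],
    [[120, -150, -30], [0, 0, 0]],
    [[120, -150, -30], [0, 0, 0]],
  ],
)

```text
t: 18.73
position: [353.8, -168.9, 453.3]
ee_rot: [-0.0, 0.644, 0.765, -0.0]
ft_force: [0.7, 0.0, -0.7]
width: 42.5
```

```bash
python3 - <<'E'
from h import *
bot.get_image('top')
snap('top','t12.png');snap('scene','s12.png')
a=cv2.imread('pics/t12.png')[100:260,110:390];b=cv2.imread('pics/s12.png')[60:290,80:380]
cv2.imwrite('pics/f.png',np.hstack([cv2.resize(a,(400,300)),cv2.resize(b,(400,300))]))
cv2.imwrite('pics/s12c.png',cv2.resize(cv2.imread('pics/s12.png')[110:210,280:380],None,fx=6,fy=6,interpolation=2))
E
```

```text
(no output)
```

View pics/f.png

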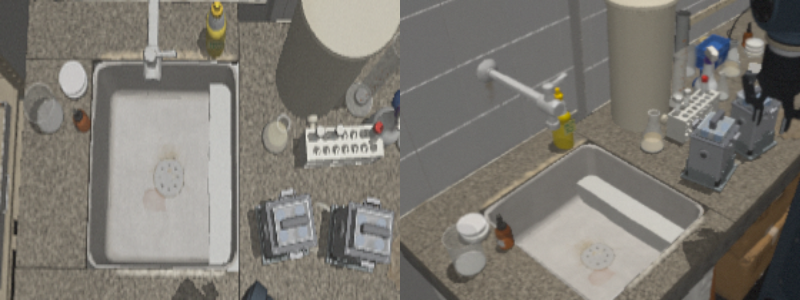

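View pics/s12c.png

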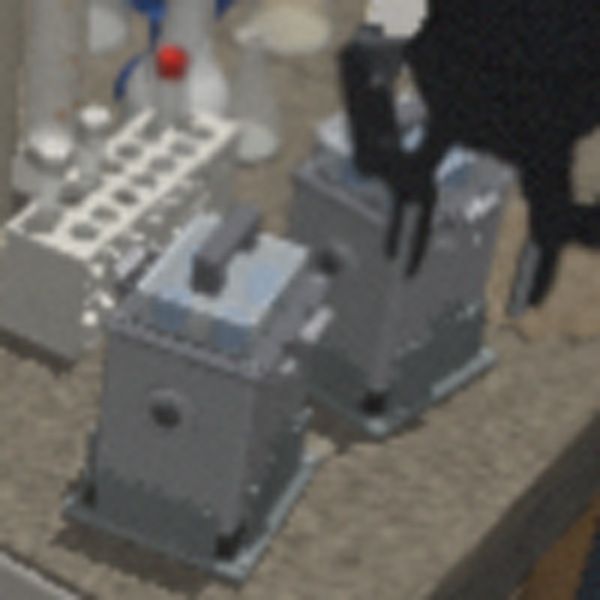

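The cover sits level on the bucket like its closed twin. The beaker, dropper bottle and flask are standing in place, and the arm is clear. Handing in.

```bash
python3 - <<'E'
from rig import bot
print(bot.hand_in(), bot.get_state()['t'])
E
```

```text
the job is handed in; nothing more can be done
the job is handed in; nothing more can be done
```

I took the cover from the left of the sink by its handle, set it squarely into the open bucket's mouth, pressed it home and let go. I handed in at about 19 s.

- **Snap:** the force climbed to 17 N, then dropped to about 8 N at the clips. It climbed again to 28 N (about 2.9 kg) on the rim, with no second drop. I read the single drop as both clips going together.
- **Height:** when I eased off to zero force, the tool stood at 333.0–333.5 mm, against 333.6 mm expected with the cover home.
- **Last pictures:** the flange is level, centred within about 1 mm and aligned with the bucket within about 0.1°. The clip arms stand out equally on both sides. The beaker, dropper bottle and flask are standing in place, and the arm is clear.
- **What disagreed:** partway through pressing there was a side force of about 3.5 N, so I shifted the tool about 1.5 mm sideways. That left a 4.4 N side force the other way when I eased off, and I took most of it out before releasing.
- **Not checked:** I did not see the hooks under the ribs directly, and I did not tug the cover to test the clips.

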